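Lock the press stop with a lever jam nut

TASK

Lock the tile press's stop screw: slide the red-gripped open-ended spanner fully onto the brass hex nut, its handle on the right of the red brace pin as seen from the robot so that the pin will stop it from turning clockwise, and let go of it. Then push (without clamping it, as a twisting grip would add to the torque) the orange knob of the jam nut's lever round clockwise (seen from above) until it is locked tight against the held nut: a firm push of about 14 N on the knob, never more than 18 N. Let go, leave the spanner flat on the nut, and leave everything else alone.

Things in the scene. Friction and masses are not known exactly. Their poses are not given: they have to be found in the camera images.
- stud (a point): axis of the fixed upright 20 mm steel stop screw, at the top face of its green base plate (30 mm above the table, 90 mm wide, reaching 50 mm to +x and 185 mm to -x of this axis). Axes: z up; -x along the plate towards the brace pin, where the spanner's handle belongs (roughly towards the robot); y to the left as seen from the robot. The stud's top is 63 mm above this point
- nut_mid (a point): centre of the lower, brass hex nut, 8 mm above the plate: 30 mm across flats, 16 mm high, sitting on the plate around the stud. Turns with the nut; two of its flats are parallel to its own x axis, which points roughly along the stud's +x. The jam nut's round hub, 35 mm across, begins 18 mm above the plate
- nut (a joint): turn of the lower nut, rad, clockwise seen from above; 0 when its x axis is the stud's; starts within 0.05 of 0. Turns against about 0.45 N m of friction (6 N at the jam knob). Its setting is kept between -0.15 and 0.5: the slack of the spanner up to the pin (0.2 to 0.35) is allowed for
- knob (a point): middle of the upright orange knob (18 mm across, 61 to 104 mm above the table; this point at 84 mm) on the jam nut's lever, 75 mm from the stud axis; x points outward. Lever bar under it 12 mm wide, top at 62 mm. Starts forward-left; meets the lower nut after 0.45 to 1.25 rad (not seen): 5 N at the knob until then, 6 N while the nut creeps along, climbing once the pin holds the spanner; 14 N is tight. Stays where left
- brace: red upright brace pin, 14 mm in diameter, 25 mm tall, fixed on the plate; its origin is the centre of its foot, 150 mm behind (-x) and 25 mm to the left (+y) of the stud axis. The spanner's handle swings against its right (-y) side
- spanner: loose steel open-ended spanner, 0.3 kg, lying on the table: origin on its underside below the jaw's centre; x points out of the mouth, z up. Jaw 12 mm thick, 56 mm wide, opening 31.6 mm, tips flared and 27 mm ahead of the origin, throat 18 mm behind it; flat handle 18 mm wide, 10 mm thick, to 170 mm behind. It is slid flat along the plate onto the nut
- spanner_grip (a point): centre to grip of the red upright grip block on the spanner's handle: block 44 mm long (x), 14 mm wide (y), from 10 to 52 mm above the spanner's underside; this point is 65 mm behind the jaw's centre and 38 mm above the underside. Axes as spanner
- spanner_jaw (a point): centre of the spanner's jaw, 6 mm above its underside: comes within 6 mm of the stud axis when the spanner is home. Axes as spanner
- small_spanner_grip (a point): a bystander: the grip point (38 mm above the table) of a like spanner with a blue grip block and a jaw too small for the nut. The two spanners lie either side of the press, swapped at random
- puck_center (a point): a bystander: middle of a loose terracotta disc, 60 mm across, 35 mm high
- glaze_jar: a bystander: blue glaze jar with a white lid, 56 mm across, 85 mm high; origin under its centre
- bowl: a bystander: small white bowl, 70 mm across, 40 mm high; origin under its centre
- brush_grip (a point): a bystander: the grip point of a flat brush lying to the right of the press

How it is judged:
On the way, in this order (a step that is already met when the one before it is completed fails the run):
1. the spanner lies flat and fully home on the lower nut, with the brace pin on its left, and is let go (z of spanner_jaw in the frame of stud below 0.012 m and horizontal distance between spanner_jaw and stud below 0.006 m and angle between spanner_jaw's own z axis and vertical below 0.08 rad and x of spanner_grip in the frame of stud below -0.05 m and y of spanner_grip in the frame of stud below 0.011 m and contact force between the fingers and spanner below 0.1 N), for 0.2 s.
2. with the spanner alone holding the lower nut (pressing the brace pin with over 2.2 N, untouched by the robot), the jam nut is drawn tight (all of step 1 and contact force between the arm and spanner below 0.1 N and contact force between spanner and brace above 2.2 N), for 0.2 s.
At the end, for the whole second after the job is handed in: The lock holds: the spanner still presses on the brace pin (over 0.8 N), the lower nut stands between -0.15 and 0.5 rad, and the spanner lies at rest and flat (within 0.08 rad) on the base, its jaw centre within 6 mm of the stud axis, handle towards the brace and on the pin's right (z of spanner_jaw in the frame of stud below 0.012 m and horizontal distance between spanner_jaw and stud below 0.006 m and angle between spanner_jaw's own z axis and vertical below 0.08 rad and x of spanner_grip in the frame of stud below -0.05 m and y of spanner_grip in the frame of stud below 0.011 m and contact force between spanner and brace above 0.8 N and value of joint nut between -0.15 and 0.5 rad and linear speed of spanner below 0.01 m/s); the robot touches nothing.
It fails at once if the jam nut is over-tightened (more than about 18.5 N at the knob, which puts more than 6.5 N on the brace pin) (contact force between spanner and brace above 6.5 N and contact force between the fingers and spanner below 0.1 N).
It fails at once if the lower nut is turned out of its setting (beyond 0.5 rad clockwise or 0.15 rad back) (value of joint nut above 0.5 rad or value of joint nut below -0.15 rad).
It fails at once if a bystander (small spanner, terracotta puck, glaze jar, bowl, brush) is shifted by over 25 mm (distance of any of small_spanner_grip, puck_center, glaze_jar, bowl, brush_grip from where it was at the start of the episode above 0.025 m).
It also fails if it takes over 72 s, if anything falls off the work surface, if the arm or the gripper's body presses on something with over 40 N, if the wrist force passes 120 N, or if a joint passes its speed limit or range.

ROBOT

A 6-joint arm with a two-finger parallel gripper is mounted at the origin on the work surface. World frame = base frame: x ahead of the robot, y to its left, z up, the work surface at z = 0. Lengths are in m, angles in rad, forces in N, time in s.
With the tool pointing down it reaches from about 0.35 to 0.975 m from the base axis. Payload 4.9 kg.
Tool frame: the origin (TCP) lies between the finger pads; the fingertips stand 14 mm ahead of it and the grasp point (between the pads) lies 5 mm behind it (manip.tcp_to_tips is the distance from the TCP to the fingertips, in m); z points along the fingers, y is the line along which they close (so a half turn about z gives the same grasp; the last joint's range is limited). The gripper opens to 85 mm and grips with 20 to 120 N. Pads are 22 mm wide; open, the fingers measure 114 mm over their backs; the gripper's body (76 mm by 85 mm) begins 54 mm behind the grasp point. The pads swing forward as they close: fully open they stand 13 mm farther back than shut.
Start: joints at [-1.373, 0.053, 1.613, -0, 1.476, -0.119], TCP at [0.195, -0.594, 0.245] pointing down, gripper open.
Joint ranges: [-3.01, 3.01], [-1.01, 2.22], [0.06, 2.58], [-1.02, 4.17], [0.09, 2.62], [-3.14, 3.14]. Speed limits (rad/s): [2.57, 2.57, 3.14, 3.14, 3.14, 3.14].

INTERFACE

Orientations are given as a unit quaternion [w, x, y, z].
In Python, from plant import manip gives the robot as it stands.
- The arm moves only by the tool servo_tool, never from a script. Its argument "moves" is a list that holds one entry, the list of rows, each a list of 7 numbers: the shift along the tool's x, y, z in mm, then the turn, a rotation vector about the tool's x, y, z in degrees, then the finger opening in mm, from 0 to 85.4. In form: [[[x, y, z, ax, ay, az, fingers], ...]]. A call has 1 to 12 rows; each row shifts and turns the commanded pose from where the row before left it, along the tool's axes as they then stand; what a row does not reach is not made up. A row lasts 1/8 s, in which the tool goes at most 62.5 mm and 10.7 degrees, less where a joint would pass 70% of its speed; a pose out of reach is approached as far as the arm can. A call with a gripper value outside its range is refused whole. The fingers move at their own pace and stop on an object; the grip force is fixed at half the most. Time passes only in rows, so rows that do not move let the fingers close. It gives the time, the measured TCP pose, the force, the opening and the grip force at its end, in the units of the state.
- manip.state(): the state, without advancing time (a new reading comes with each control period).
- manip.grab_frame(name): name is "scene" or "side" or "wrist"; returns a dict with "image" (420x560x3 uint8, blue, green, red), "mtx" (3x3 intrinsics, pixels), "eye" and "rotation" of the camera in the world. Camera axes: x right, y down, z forward; pixel columns grow to the right and rows downward; lengths in m; the calibration is good to about 2 mm. The wrist camera is an equidistant fisheye: a pixel r from the principal point sees the ray r / f radians off the axis. A picture is of the moment at which its call begins. There is no depth.
- manip.job_done(): hands the job in; it is judged then, once.
The state is a dict: "time": time; "joint_pos": joint angles; "joint_vel": joint speeds; "joint_efforts": joint torques, N m; "tool_pos": TCP position; "tool_rot": TCP orientation; "contact_force": force on the tool from outside, world axes, zero at the start; "ft_torque": the same for the moment, N m; "gripper_width": opening from 0.0 (shut) to 1.0 (fully open); "grasp_force": force on a finger pad.
Only numpy, scipy, OpenCV 4.12 (cv2) and the standard library are available. Lean on these libraries where they do the work, as an engineer would, in place of code of your own. Each camera call takes 0.05 s, during which the arm holds its last target. There are 200 camera calls.

## Working session

There is one attempt and no reset: what is moved stays moved. The work goes in short steps, Python scripts to look and compute and a tool call to move; the robot and the scene stay as the last step left them, time stands still between calls to the robot, and variables do not carry over. Pictures are saved under pics/ and viewed, at most 10 in all, crops included, and the job is handed in when it is done.

Besides the shell and the picture viewer there is one more tool, called after "Request:" as name(argument=value, ...) on one line, values as JSON. servo_tool: Moves the arm, as the interface text tells. Its arguments: {"type":"object","properties":{"moves":{"type":"array"}},"required":["moves"]}

```bash
mkdir -p pics
cat > h.py <<'E'
import numpy as np, cv2
from plant import manip
def grab(n,fn=None):
    f=manip.grab_frame(n)
    if fn: cv2.imwrite('pics/'+fn,f["image"])
    return f
def ray(f,u,v,fish=False):
    K=np.array(f["mtx"]);x=(u-K[0,2])/K[0,0];y=(v-K[1,2])/K[1,1]
    if fish:
        r=np.hypot(x,y);d=np.array([np.sin(r)*x/max(r,1e-9),np.sin(r)*y/max(r,1e-9),np.cos(r)])
    else: d=np.array([x,y,1.])
    return np.array(f["eye"]),np.array(f["rotation"])@d
def at(f,u,v,z,fish=False):
    e,d=ray(f,u,v,fish);return e+d*(z-e[2])/d[2]
E
python3 - <<'E'
from h import *
import pickle
fs={n:grab(n,n+'0.png') for n in("scene","side","wrist")}
pickle.dump(fs,open('f0.pkl','wb'))
for n,f in fs.items(): print(n,np.round(f["mtx"],1).tolist(),np.round(f["eye"],3),np.round(f["rotation"],3).tolist())
s=manip.state();print(s,manip.tcp_to_tips)
E
```

```text
scene [[545.8, 0.0, 283.0], [0.0, 545.8, 209.0], [0.0, 0.0, 1.0]] [1.683 0.042 0.815] [-0.331, 0.597, 0.646, -0.342]
side [[381.8, 0.0, 284.1], [0.0, 381.8, 213.5], [0.0, 0.0, 1.0]] [0.42  0.562 0.725] [0.046, -0.144, 0.921, -0.358]
wrist [[325.2, 0.0, 277.0], [0.0, 325.2, 204.5], [0.0, 0.0, 1.0]] [ 0.257 -0.573  0.373] [0.105, 0.803, -0.581, -0.077]
{'time': 0.15, 'joint_pos': array([-1.37296811e+00,  5.32271499e-02,  1.61397766e+00,  3.98495197e-05,
        1.47598898e+00, -1.18996307e-01]), 'joint_vel': array([ 0.00105408, -0.00129231, -0.00413634, -0.00037895, -0.00117545,
       -0.00045845]), 'joint_efforts': array([-1.86213911e-04, -3.94242918e+01, -3.70721698e+01, -1.54680247e-04,
        4.66012294e-03,  2.28028574e-05]), 'tool_pos': array([ 0.19464095, -0.59343577,  0.24433237]), 'tool_rot': array([-8.00724503e-04,  9.87478978e-01,  1.57748622e-01, -1.17284963e-05]), 'contact_force': array([-0.01163428, -1.31243072,  0.46649292]), 'ft_torque': array([ 0.02727837, -0.03157199, -0.00869778]), 'grasp_force': 0.0, 'gripper_width': 0.9993841219554809} 0.014
```

View pics/scene0.png

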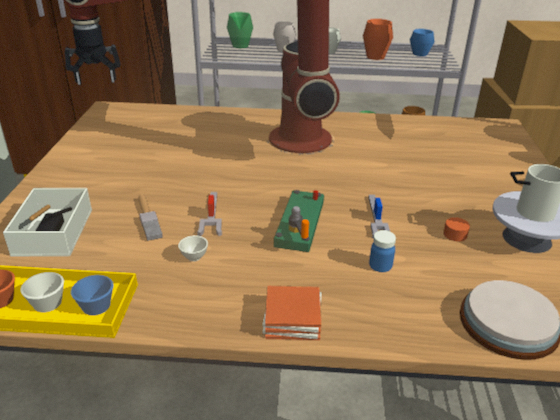

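View pics/side0.png

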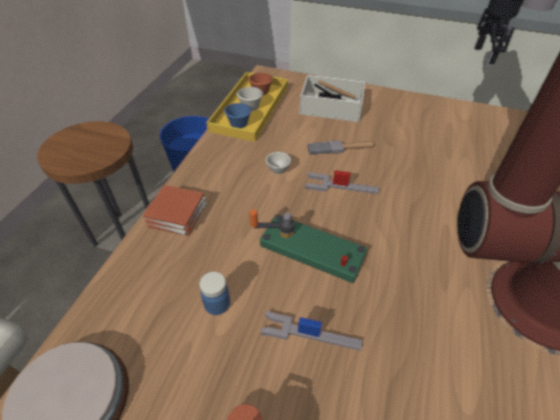

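The scene image shows the press at about (300,220), the red spanner on the robot's right with its grip at (211,203), and the knob at (305,229). The side image shows the stud at (288,220), knob at (254,218), brace pin at (345,260), and red grip at (342,178). The rotation is a quaternion, so I'll fix the helper and enlarge the area.

```bash
sed -i 's/^import numpy.*/&\nfrom scipy.spatial.transform import Rotation as Ro/; s/np.array(f\["rotation"\])@d/Ro.from_quat(np.roll(f["rotation"],-1)).apply(d)/' h.py
python3 - <<'E'
from h import *
import pickle
fs=pickle.load(open('f0.pkl','rb'))
f,g=fs["scene"],fs["side"]
for nm,a,b,z in [("stud top",(296,210),(288,214),.093),("knob",(305,229),(254,218),.084),("pin",(316,196),(345,260),.045),("redgrip",(211,203),(342,178),.038)]:
    print(nm,at(f,*a,z).round(3),at(g,*b,z).round(3))
A=cv2.resize(f["image"][180:255,185:325],None,fx=5,fy=5,interpolation=cv2.INTER_CUBIC)
B=cv2.resize(g["image"][140:285,240:400],None,fx=5,fy=5,interpolation=cv2.INTER_CUBIC)
B=B[:600]
cv2.imwrite('pics/a.png',A);cv2.imwrite('pics/b.png',B)
E
```

```text
stud top [0.58  0.011 0.093] [0.572 0.008 0.093]
knob [0.645 0.036 0.084] [0.643 0.036 0.084]
pin [0.433 0.06  0.045] [0.426 0.057 0.045]
redgrip [ 0.484 -0.216  0.038] [ 0.486 -0.209  0.038]
```

View pics/b.png

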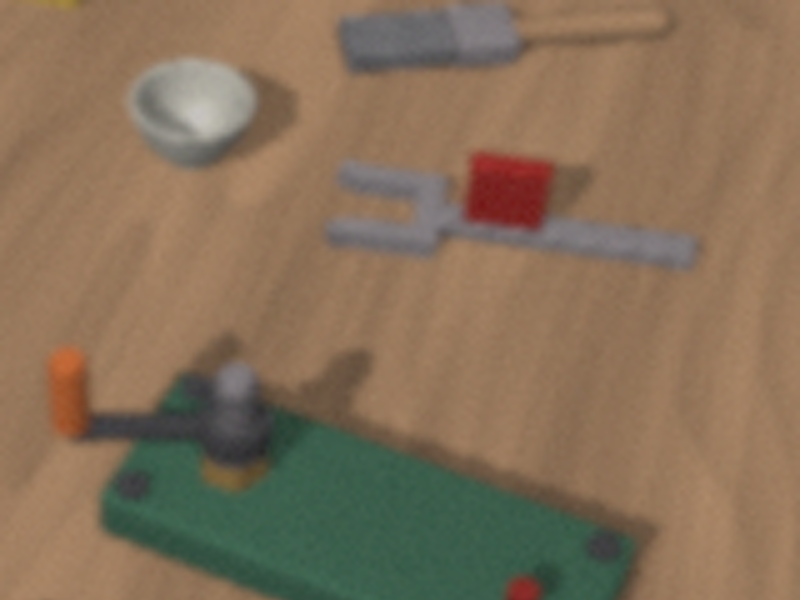

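The crop shows the red spanner lying flat, mouth forward, with tips at crop (340,172) and (330,232) and the handle end at (695,250). The lever runs forward-left from the stud. Next I'll work out the headings and the move to a view above the spanner.

```bash
cat >> h.py <<'E'
def to(x,y,z,yaw):
    "remaining shift in tool axes (mm) and turn about tool z (deg) to a pointing-down pose; yaw (deg) of tool x"
    s=manip.state();R=Ro.from_quat(np.roll(s["tool_rot"],-1));p=s["tool_pos"]
    X=R.apply([1,0,0]);y0=np.degrees(np.arctan2(X[1],X[0]))
    print("yaw",y0.round(2),"tcp",p.round(4),"tool z",R.apply([0,0,1]).round(4))
    print("shift mm",(1000*R.inv().apply(np.array([x,y,z])-p)).round(1),"az",-(((yaw-y0)+180)%360-180))
E
python3 - <<'E'
from h import *
import pickle
fs=pickle.load(open('f0.pkl','rb'));g=fs["side"]
P=lambda u,v,z:at(g,240+u/5,140+v/5,z)
e=P(693,248,.01);j=(P(340,172,.012)+P(330,232,.012))/2
d=j-e;print(e.round(3),j.round(3),np.degrees(np.arctan2(d[1],d[0])),np.linalg.norm(d))
c=Ro.from_quat(np.roll(fs["wrist"]["rotation"],-1)).apply([0,0,1]);print("wrist dir",c)
u=d[:2]/np.linalg.norm(d[:2])
print("grip est",e[:2]+u*.105)
to(.485,-.213,.17,np.degrees(np.arctan2(d[1],d[0])))
E
```

```text
[ 0.385 -0.226  0.01 ] [ 0.578 -0.199  0.012] 8.143633983830942 0.19492201280745267
wrist dir [-0.24567924 -0.07848798 -0.96616838]
grip est [ 0.48938596 -0.21148271]
yaw 18.15 tcp [ 0.1946 -0.5934  0.2443] tool z [-3.0e-04  1.6e-03 -1.0e+00]
shift mm [ 394.4 -270.9   74.9] az 10.00884598762525
```

Request:
servo_tool(moves=[[[49,-34,8,0,0,0,60],[49,-34,8,0,0,0,60],[49,-34,8,0,0,0,60],[49,-34,8,0,0,0,60],[49,-34,8,0,0,0,60],[49,-34,8,0,0,0,60],[49,-34,8,0,0,0,60],[49,-34,8,0,0,0,60],[0,0,0,0,0,10,60],[0,0,0,0,0,0,60],[0,0,0,0,0,0,60]]])

```text
time: 1.52
tool_pos: [0.4822, -0.2137, 0.1813]
tool_rot: [-0.0, 0.997, 0.072, -0.0]
contact_force: [0.5, -0.0, -0.2]
gripper_width: 0.7
grasp_force: 0.0
```

Run:
```python
from h import *
import pickle
f=grab("wrist","w1.png");pickle.dump(f,open('f1.pkl','wb'))
to(.489,-.2115,.038,8.1)
K=f["mtx"];print(K)
```

```text
yaw 8.19 tcp [ 0.4821 -0.2139  0.1814] tool z [ 0.e+00 -1.e-04 -1.e+00]
shift mm [  7.1  -1.4 143.4] az 0.08793752953178569
[[325.1922621    0.         277.0165674 ]
 [  0.         325.1922621  204.51270434]
 [  0.           0.           1.        ]]
```

View pics/w1.png

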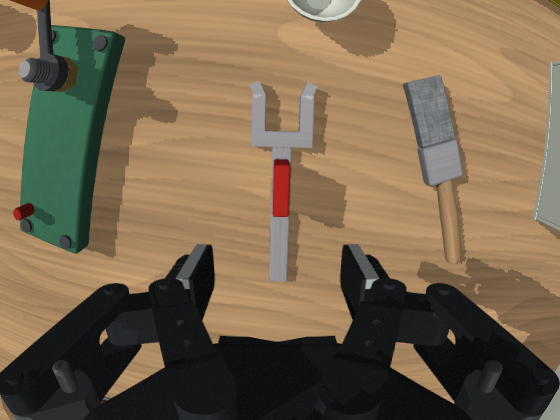

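The wrist view shows the grip block from (281,160) to (281,216), the handle end at (279,281), tips at (257,85) and (310,87), the stud top at (27,70), and the pin at (24,212).

Run:
```python
from h import *
import pickle
f=pickle.load(open('f1.pkl','rb'))
A=lambda u,v,z:at(f,u,v,z,True)
hsv=cv2.cvtColor(f["image"],cv2.COLOR_BGR2HSV)
m=((hsv[...,0]<8)|(hsv[...,0]>172))&(hsv[...,1]>150)&(hsv[...,2]>60)
m[:, :200]=0;m[:,350:]=0;m[240:]=0
ys,xs=np.nonzero(m);print(xs.min(),xs.max(),ys.min(),ys.max())
for y in (155,162,175,190,205,214): 
  r=np.nonzero(m[y])[0];print(y,r.min() if len(r) else None,r.max() if len(r) else None,f["image"][y,281])
e=A(278.5,281,.01);b=(A(253,137,.012)+A(313,137,.012))/2;n=(A(284,150,.01)+e)/2
t=(A(257,85,.012)+A(310,87,.012))/2
d=t-e;u=d/np.linalg.norm(d)
print("end",e,"tips",t,"len",np.linalg.norm(d),"yaw",np.degrees(np.arctan2(d[1],d[0])),"grip",e+u*.105)
for p in((274,160),(289,160),(274,216),(289,216)):print(p,A(*p,.052))
print("stud top",A(27,70,.093),"pin top",A(20,213,.055))
```

```text
273 290 160 216
155 None None [148 146 147]
162 274 288 [11 14 90]
175 274 289 [ 32  36 172]
190 273 289 [ 33  38 171]
205 273 288 [ 33  37 170]
214 273 288 [ 32  35 168]
end [ 0.38642256 -0.22877634  0.01      ] tips [ 0.57852759 -0.20529041  0.012     ] len 0.1935456870939456 yaw 6.970145107786995 grip [ 0.49064099 -0.21603504  0.01108502]
(274, 160) [ 0.51467717 -0.20619185  0.052     ]
(289, 160) [ 0.516408   -0.21801636  0.052     ]
(274, 216) [ 0.46859436 -0.21277834  0.052     ]
(289, 216) [ 0.470376   -0.22508583  0.052     ]
stud top [0.57301177 0.00677045 0.093     ] pin top [0.43179211 0.0510571  0.055     ]
```

Request:
servo_tool(moves=[[[7.6,2.7,40,0,0,0.8,60],[0,0,40,0,0,0,60],[0,0,37,0,0,0,60],[0,0,20,0,0,0,60],[0,0,10,0,0,0,60],[0,0,0,0,0,0,30],[0,0,0,0,0,0,5],[0,0,0,0,0,0,5],[0,0,0,0,0,0,5],[0,0,0,0,0,0,5],[0,0,0,0,0,0,5]]])

```text
time: 2.95
tool_pos: [0.4914, -0.2157, 0.0359]
tool_rot: [0.001, 0.998, 0.064, 0.001]
contact_force: [-0.5, -1.4, 5.9]
gripper_width: 0.152
grasp_force: 60.7
```

Request:
servo_tool(moves=[[[0,0,-20,0,0,0,5],[0,0,-30,0,0,0,5],[-4,-25,-25,0,0,0,5],[-4,-35,0,0,0,0,5],[-4,-35,0,0,0,0,5],[-4,-35,0,0,0,0,5],[0,-35,0,0,0,0,5],[0,-35,0,0,0,0,5],[0,-30,0,0,0,0,5],[0,-17,0,0,0,8,5],[0,0,0,0,0,7.8,5],[0,0,0,0,0,0,5]]])

```text
time: 4.45
tool_pos: [0.4419, 0.0285, 0.1083]
tool_rot: [-0.0, 0.997, -0.072, -0.001]
contact_force: [-0.7, 0.4, -3.0]
gripper_width: 0.149
grasp_force: 59.5
```

Run:
```python
from h import *
import pickle
f=grab("wrist","w2.png");pickle.dump(f,open('f2.pkl','wb'))
to(.444,.027,.111,-8.5)
```

```text
yaw -8.3 tcp [0.4421 0.0283 0.1085] tool z [-1.7e-03  4.0e-04 -1.0e+00]
shift mm [ 2.   1.  -2.5] az 0.1968741272470993
```

View pics/w2.png

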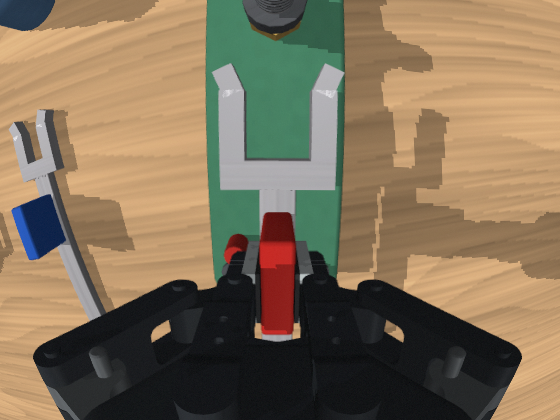

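The spanner is held centred: jaw base from (219,188) to (336,188), tips near (225,70) and (333,70). The stud is at about (275,10), the pin at (237,247), and the plate edges at x≈207 and 344. Next I'll fit the plate edges and check the spanner's axis.

Run:
```python
from h import *
import pickle
f=pickle.load(open('f2.pkl','rb'))
A=lambda u,v,z:at(f,u,v,z,True)
hsv=cv2.cvtColor(f["image"],cv2.COLOR_BGR2HSV)
g=(hsv[...,0]>60)&(hsv[...,0]<95)&(hsv[...,1]>100)
L=[];R=[]
for v in range(5,205,5):
    r=np.nonzero(g[v,190:360])[0]+190
    if len(r):
        L.append(A(r.min()-.5,v,.03)[:2]); R.append(A(r.max()+.5,v,.03)[:2])
L=np.array(L);R=np.array(R)
for q in(L,R):
    p=np.polyfit(q[:,0],q[:,1],1);res=q[:,1]-np.polyval(p,q[:,0]);print("yaw",np.degrees(np.arctan(p[0])),"y@.573",np.polyval(p,.573),"y@.5",np.polyval(p,.5),res.std(),abs(res).max())
# spanner edges (top of jaw ~ .085 high, top of block)
z=.0725+.012
a=A(219,188,z);b=A(336,188,z);t1=A(226,92,z);t2=A(332,92,z)
print("base mid",(a+b)/2,"w",np.linalg.norm(a-b));
o=(A(219,185,z)-A(219,100,z));print("Ledge yaw",np.degrees(np.arctan2(-o[1],-o[0])))
zb=.0725+.052
k=[A(*p,zb) for p in((261,332),(295,332),(263,230),(292,230))]
m=(k[2]+k[3]-k[0]-k[1])/2;print("block mid near/far",(k[0]+k[1])/2,(k[2]+k[3])/2,"yaw",np.degrees(np.arctan2(m[1],m[0])))
fs=pickle.load(open('f0.pkl','rb'))
print("pin top",A(233,242,.055)," hub front (z .048)",A(275,37,.048))
```

```text
yaw -8.261642634010197 y@.573 0.05546503094075175 y@.5 0.06606467326806584 0.00024819547350696545 0.0004442992284530711
yaw -7.985233388684028 y@.573 -0.03201095665402504 y@.5 -0.021770660632234963 0.002642648596684575 0.016414583339585148
base mid [0.4744347 0.0239801 0.0845   ] w 0.05658842759860709
Ledge yaw -9.692866169868015
block mid near/far [0.42143401 0.03152333 0.1245    ] [0.4673645  0.02506888 0.1245    ] yaw -7.999197905898041
pin top [0.43905934 0.05623762 0.055     ]  hub front (z .048) [0.55507943 0.01363173 0.048     ]
```

Request:
servo_tool(moves=[[[11,-1,15,0,0,0,5],[0,0,15,0,0,0,5],[0,0,7,0,0,0,5],[0,0,3,0,0,0,5],[0,0,1,0,0,0,5],[0,0,0,0,0,0,5]]])

```text
time: 5.25
tool_pos: [0.4542, 0.0274, 0.0687]
tool_rot: [0.0, 0.997, -0.074, 0.0]
contact_force: [-0.4, 0.3, -2.0]
gripper_width: 0.155
grasp_force: 59.5
```

Run:
```python
from h import *
import pickle
f=grab("wrist","w3.png");pickle.dump(f,open('f3.pkl','wb'))
to(.444,.027,.066,-8.3);print(manip.state()["contact_force"])
```

```text
yaw -8.44 tcp [0.4542 0.0274 0.0688] tool z [ 9.e-04 -1.e-04 -1.e+00]
shift mm [-10.1   1.9   2.8] az -0.1408358129810665
[-0.01468889  0.09601743 -3.03596158]
```

View pics/w3.png

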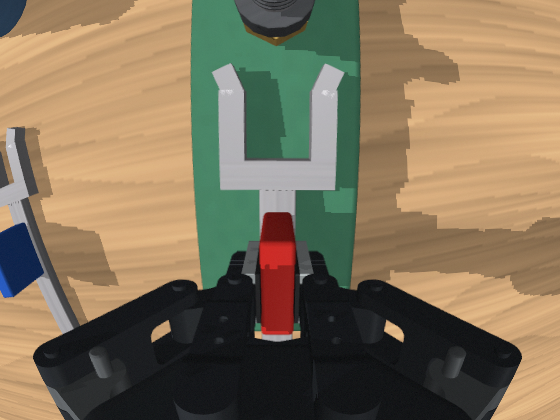

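The spanner is low over the plate. The jaw centre is at column 278 and the hub and nut vertex at about 274.5, so I'll shift it about 1.5 mm left, lower it, and slide partway.

Request:
servo_tool(moves=[[[0,-1.5,1.5,0,0,0,5],[0,0,0.8,0,0,0,5],[5,0,0,0,0,0,5],[6,0,0,0,0,0,5],[6,0,0,0,0,0,5],[6,0,0,0,0,0,5],[5,0,0,0,0,0,5],[0,0,0,0,0,0,5]]])

```text
time: 6.3
tool_pos: [0.4822, 0.0247, 0.066]
tool_rot: [0.0, 0.997, -0.074, 0.0]
contact_force: [-0.1, 0.3, -3.1]
gripper_width: 0.155
grasp_force: 59.6
```

Request:
servo_tool(moves=[[[4,0,0,0,0,0,5],[4,0,0,0,0,0,5],[4,0,0,0,0,0,5],[4,0,0,0,0,0,5],[0,0,0,0,0,0,5]]])

```text
time: 6.92
tool_pos: [0.498, 0.0224, 0.066]
tool_rot: [-0.0, 0.997, -0.074, 0.0]
contact_force: [0.9, 0.2, -2.7]
gripper_width: 0.151
grasp_force: 59.5
```

Request:
servo_tool(moves=[[[3,0,0,0,0,0,5],[3,0,0,0,0,0,5],[2,0,0,0,0,0,5],[0,0,0,0,0,0,5]]])

```text
time: 7.42
tool_pos: [0.5057, 0.0212, 0.066]
tool_rot: [0.0, 0.997, -0.074, 0.0]
contact_force: [0.1, -0.7, -2.8]
gripper_width: 0.155
grasp_force: 59.5
```

Request:
servo_tool(moves=[[[1,0,0,0,0,0,5],[1,0,0,0,0,0,5],[0,0,0,0,0,0,5]]])

```text
time: 7.8
tool_pos: [0.5076, 0.021, 0.066]
tool_rot: [-0.0, 0.997, -0.074, 0.0]
contact_force: [0.4, -0.7, -2.4]
gripper_width: 0.153
grasp_force: 59.5
```

Request:
servo_tool(moves=[[[1,0,0,0,0,0,5],[0,0,0,0,0,0,5]]])

```text
time: 8.05
tool_pos: [0.5086, 0.0208, 0.066]
tool_rot: [0.0, 0.997, -0.074, 0.0]
contact_force: [0.5, -1.1, -1.0]
gripper_width: 0.153
grasp_force: 59.5
```

Request:
servo_tool(moves=[[[1,0,0,0,0,0,5],[0,0,0,0,0,0,5]]])

```text
time: 8.3
tool_pos: [0.5096, 0.0207, 0.066]
tool_rot: [-0.0, 0.997, -0.074, 0.0]
contact_force: [0.7, -0.7, -2.1]
gripper_width: 0.156
grasp_force: 59.5
```

Request:
servo_tool(moves=[[[1,0,0,0,0,0,5],[0,0,0,0,0,0,5]]])

```text
time: 8.55
tool_pos: [0.5106, 0.0205, 0.066]
tool_rot: [0.0, 0.997, -0.074, 0.0]
contact_force: [0.0, -0.5, -1.1]
gripper_width: 0.151
grasp_force: 59.5
```

Request:
servo_tool(moves=[[[1,0,0,0,0,0,5],[0,0,0,0,0,0,5]]])

```text
time: 8.8
tool_pos: [0.5116, 0.0203, 0.066]
tool_rot: [-0.0, 0.997, -0.074, 0.0]
contact_force: [-0.7, 0.2, -2.2]
gripper_width: 0.151
grasp_force: 59.5
```

Run:
```python
from h import *
f=grab("wrist","w4.png");print(manip.state()["contact_force"])
```

```text
[-0.21191384 -0.5648114  -2.34465165]
```

View pics/w4.png

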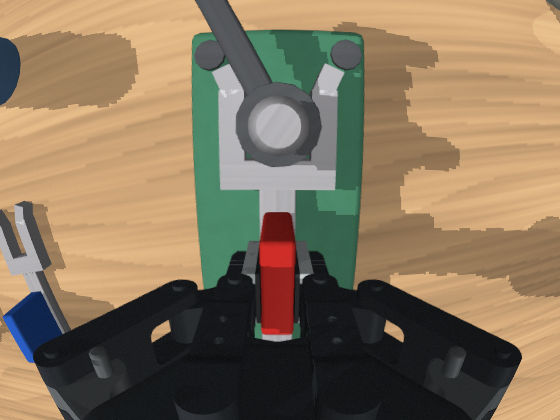

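The jaw now straddles the nut: hub at about (278,124), stud top at (278,125), throat edge at row ~160. I'll compute the remaining gap.

Run:
```python
from h import *
f=grab("wrist");A=lambda u,v,z:at(f,u,v,z,True)
S=A(278,125,.093);H=(A(236,125,.062)+A(321,125,.062))/2
Hv=A(278,167,.062)
s=manip.state();R=Ro.from_quat(np.roll(s["tool_rot"],-1));u=R.apply([1,0,0])
q=lambda P:(R.inv().apply(P-s["tool_pos"])*1000).round(1)
print("stud",S,q(S),"hub",H,q(H),np.linalg.norm(A(236,125,.062)-A(321,125,.062)),"hub near edge",q(Hv))
print("throat (z .042)",q(A(278,160,.042)),"jaw base rear",q(A(278,188,.042)),"block rear top",q(A(278,333,.082)),"front bottom/top?",q(A(278,213,.046)),q(A(278,240,.082)))
```

```text
stud [0.57453712 0.01116901 0.093     ] [ 63.7  -0.2 -27. ] hub [0.5741686  0.01091497 0.062     ] [63.3  0.1  4. ] 0.034493262150550735 hub near edge [45.9 -0.1  4. ]
throat (z .042) [46.3 -0.  24. ] jaw base rear [32.8  0.  24. ] block rear top [-21.3  -0.  -16. ] front bottom/top? [21.5  0.  20. ] [ 21.7  -0.1 -16. ]
```

Request:
servo_tool(moves=[[[0,0,0.3,0,0,0,5],[0,0,0,0,0,0,20],[0,0,0,0,0,0,36],[0,0,0,0,0,0,36],[0,0,0,0,0,0,36],[0,0,-10,0,0,0,36],[0,0,-30,0,0,0,36],[0,0,-35,0,0,0,36],[0,0,-35,0,0,0,36],[0,0,0,0,0,0,0],[0,0,0,0,0,0,0]]])

```text
time: 10.28
tool_pos: [0.5112, 0.0204, 0.1753]
tool_rot: [0.0, 0.997, -0.074, -0.0]
contact_force: [-0.4, -1.1, -0.7]
gripper_width: 0.013
grasp_force: 0.0
```

Run:
```python
from h import *
import pickle
f=grab("wrist","w5.png");pickle.dump(f,open('f5.pkl','wb'));s=manip.state();print(s["tool_pos"],s["contact_force"])
```

```text
[0.51071256 0.02043362 0.17447753] [-0.23692887  0.39233765 -0.0749694 ]
```

View pics/w5.png

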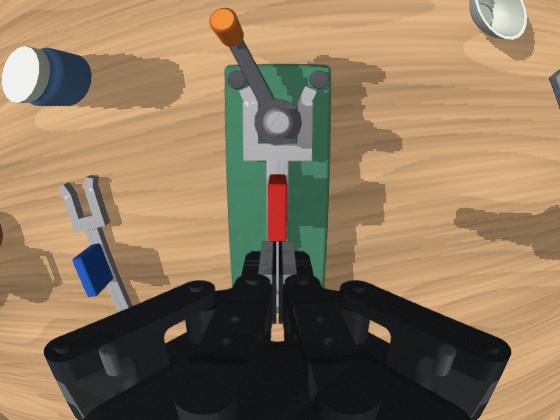

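The spanner stays home: jaw around the hub at (278,122), handle straight back and right of the pin. The knob's top is at (222,20). Next I'll locate the knob and plan the push.

```bash
cat >> h.py <<'E'
ST=np.array([.5742,.0110])
def push(phi,off,z=.086):
    "tool pose pushing knob with its -x side: lever at polar phi (deg), tool centre off (m) behind knob centre"
    p=np.radians(phi);r=np.array([np.cos(p),np.sin(p)]);t=np.array([r[1],-r[0]])
    c=ST+.075*r-off*t;to(c[0],c[1],z,phi+90);print("target",c.round(4))
E
python3 - <<'E'
from h import *
import pickle
f=pickle.load(open('f5.pkl','rb'));A=lambda u,v,z:at(f,u,v,z,True)
k=A(222,20,.104);s=A(278,122,.093)
d=k[:2]-s[:2];print("knob",k,"stud",s,np.linalg.norm(d),np.degrees(np.arctan2(d[1],d[0])))
d=k[:2]-ST;phi=np.degrees(np.arctan2(d[1],d[0]));print(np.linalg.norm(d),phi)
g=pickle.load(open('f0.pkl','rb'))["scene"];print("jar lid",at(g,384,238,.085))
push(phi,.032,.17)
E
```

```text
knob [0.64439731 0.03538399 0.104     ] stud [0.57417425 0.01087854 0.093     ] 0.07437604023091537 19.237242136946495
0.07431178642847448 19.155363056660935
jar lid [0.66498011 0.21630741 0.085     ]
yaw -8.45 tcp [0.5107 0.0204 0.1745] tool z [-2.1e-03  2.0e-04 -1.0e+00]
shift mm [115.8 -63.1   4.2] az -117.60425764485643
target [0.6345 0.0658]
```

Request:
servo_tool(moves=[[[39,-21,0,0,0,0,0],[39,-21,0,0,0,0,0],[38,-21,0,0,0,0,0],[0,0,0,0,0,-10.5,0],[0,0,0,0,0,-10.5,0],[0,0,0,0,0,-10.5,0],[0,0,0,0,0,-10.5,0],[0,0,0,0,0,-10.5,0],[0,0,0,0,0,-10.5,0],[0,0,0,0,0,-10.5,0],[0,0,0,0,0,-10.5,0],[0,0,0,0,0,-10.5,0]]])

```text
time: 11.82
tool_pos: [0.6344, 0.0656, 0.1733]
tool_rot: [-0.001, 0.729, 0.685, -0.001]
contact_force: [0.0, 0.8, -0.1]
gripper_width: 0.001
grasp_force: 0.0
```

Request:
servo_tool(moves=[[[0,0,0,0,0,-10.5,0],[0,0,0,0,0,-10.5,0],[0,0,0,0,0,-2,0],[0,0,0,0,0,0,0],[0,0,0,0,0,0,0]]])

```text
time: 12.45
tool_pos: [0.6353, 0.0656, 0.1753]
tool_rot: [-0.0, 0.581, 0.814, -0.0]
contact_force: [0.3, -0.4, 0.7]
gripper_width: -0.002
grasp_force: 0.0
```

Run:
```python
from h import *
push(19.2,.032);print(manip.state()["contact_force"])
```

```text
yaw 108.97 tcp [0.6353 0.0656 0.1753] tool z [-7.e-04  0.e+00 -1.e+00]
shift mm [ 0.5 -0.6 89.3] az -0.23068832425997243
target [0.6345 0.0659]
[ 0.28715372 -0.39368937  0.74939083]
```

Request:
servo_tool(moves=[[[0,0,40,0,0,0,0],[0,0,35,0,0,0,0],[0,0,14,0,0,0,0],[0,0,0,0,0,0,0],[-5,0,0,0,0,0,0],[-3,0,0,0,0,0,0],[-2,0,0,0,0,0,0],[0,0,0,0,0,0,0]]])

```text
time: 13.45
tool_pos: [0.6391, 0.056, 0.0872]
tool_rot: [0.0, 0.58, 0.814, 0.0]
contact_force: [-0.6, -1.0, 0.8]
gripper_width: -0.001
grasp_force: 0.0
```

Request:
servo_tool(moves=[[[-2,0,0,0,0,0,0],[-2,0,0,0,0,0,0],[0,0,0,0,0,0,0]]])

```text
time: 13.82
tool_pos: [0.6399, 0.0532, 0.0867]
tool_rot: [-0.001, 0.58, 0.814, 0.0]
contact_force: [-0.5, 4.2, 1.3]
gripper_width: -0.0
grasp_force: 2.2
```

Request:
servo_tool(moves=[[[-5.3,1.2,0,0,0,4,0],[-5.3,1.2,0,0,0,4,0],[-5.3,1.2,0,0,0,4,0],[-5.3,1.2,0,0,0,4,0],[-5.3,1.2,0,0,0,4,0]]])

```text
time: 14.45
tool_pos: [0.6507, 0.0287, 0.0865]
tool_rot: [-0.001, 0.714, 0.701, 0.0]
contact_force: [-1.0, 4.7, 0.1]
gripper_width: -0.001
grasp_force: 2.5
```

```bash
cat >> h.py <<'E'
def chk():
    s=manip.state();p=s["tool_pos"][:2]-ST;R=Ro.from_quat(np.roll(s["tool_rot"],-1));x=R.apply([1,0,0]);y=R.apply([0,1,0])
    F=s["contact_force"];phi=np.degrees(np.arctan2(x[1],x[0]))-90
    print("tool phi %.2f  radial mm %.1f behind mm %.1f  z %.4f F push %.1f rad %.1f z %.1f"%(phi,1000*p@y[:2],1000*p@x[:2],s["tool_pos"][2],F@x,F@y,F[2]))
E
python3 -c "
from h import *
chk()"
```

```text
tool phi -1.06  radial mm 76.1 behind mm 19.1  z 0.0865 F push 4.7 rad -1.1 z 0.1
```

Request:
servo_tool(moves=[[[-5.3,1.2,0,0,0,4,0],[-5.3,1.2,0,0,0,4,0],[-2.6,0.6,0,0,0,2,0],[-2.6,0.6,0,0,0,2,0],[-2.6,0.6,0,0,0,2,0]]])

```text
time: 15.08
tool_pos: [0.6528, 0.0097, 0.0864]
tool_rot: [-0.001, 0.793, 0.609, 0.0]
contact_force: [-0.6, 5.0, 0.5]
gripper_width: 0.001
grasp_force: 2.3
```

Request:
servo_tool(moves=[[[-2.6,0.6,0,0,0,2,0],[-2.6,0.6,0,0,0,2,0]]])

```text
time: 15.32
tool_pos: [0.6526, 0.0045, 0.0865]
tool_rot: [-0.001, 0.814, 0.581, 0.0]
contact_force: [0.5, 5.9, 0.8]
gripper_width: -0.002
grasp_force: 2.3
```

Request:
servo_tool(moves=[[[-2.6,0.6,0,0,0,2,0],[-2.6,0.6,0,0,0,2,0]]])

```text
time: 15.58
tool_pos: [0.6521, -0.0005, 0.0865]
tool_rot: [-0.001, 0.834, 0.552, 0.001]
contact_force: [0.5, 5.6, -0.3]
gripper_width: 0.002
grasp_force: 2.9
```

```bash
python3 -c "
from h import *
chk()"
```

```text
tool phi -22.99  radial mm 76.2 behind mm 19.8  z 0.0865 F push 5.3 rad -1.8 z -0.3
```

Request:
servo_tool(moves=[[[-2.6,0.6,0,0,0,2,0],[-2.6,0.6,0,0,0,2,0]]])

```text
time: 15.82
tool_pos: [0.6512, -0.0057, 0.0865]
tool_rot: [-0.001, 0.853, 0.523, 0.001]
contact_force: [-0.1, 7.3, -0.7]
gripper_width: -0.0
grasp_force: 2.9
```

```bash
cat >> h.py <<'E'
def avg(n=4):
    o=[]
    for i in range(n):
        s=manip.state();R=Ro.from_quat(np.roll(s["tool_rot"],-1));o.append(s["contact_force"]@R.apply([1,0,0]));
        if i<n-1: manip.grab_frame("side")
    print("avg push %.2f"%np.mean(o),np.round(o,1))
E
python3 -c "
from h import *
chk();avg()"
```

```text
tool phi -26.99  radial mm 76.2 behind mm 20.1  z 0.0865 F push 6.5 rad -3.4 z -0.7
avg push 5.12 [6.5 4.3 4.8 4.9]
```

Request:
servo_tool(moves=[[[-2,0.5,0,0,0,1.5,0],[-2,0.5,0,0,0,1.5,0]]])

```text
time: 16.23
tool_pos: [0.6503, -0.0095, 0.0866]
tool_rot: [-0.001, 0.866, 0.5, 0.001]
contact_force: [0.5, 7.0, -0.6]
gripper_width: 0.004
grasp_force: 3.5
```

```bash
python3 -c "
from h import *
chk();avg()"
```

```text
tool phi -29.98  radial mm 76.2 behind mm 20.3  z 0.0866 F push 6.3 rad -3.0 z -0.6
avg push 6.04 [6.3 7.3 5.8 4.8]
```

Request:
servo_tool(moves=[[[-2,0.5,0,0,0,1.5,0],[-2,0.5,0,0,0,1.5,0]]])

```text
time: 16.62
tool_pos: [0.6493, -0.0131, 0.0866]
tool_rot: [-0.001, 0.879, 0.477, 0.001]
contact_force: [0.6, 8.0, -0.3]
gripper_width: 0.002
grasp_force: 3.6
```

```bash
python3 -c "
from h import *
chk();avg()
f=grab('side','s6.png');g=grab('scene','c6.png')
A=cv2.resize(f['image'][200:285,240:375],None,fx=4,fy=4,interpolation=cv2.INTER_CUBIC)
cv2.imwrite('pics/s6c.png',A)"
```

```text
tool phi -32.97  radial mm 76.1 behind mm 20.7  z 0.0866 F push 7.1 rad -3.8 z -0.3
avg push 6.81 [7.1 7.  6.6 6.6]
```

View pics/s6c.png

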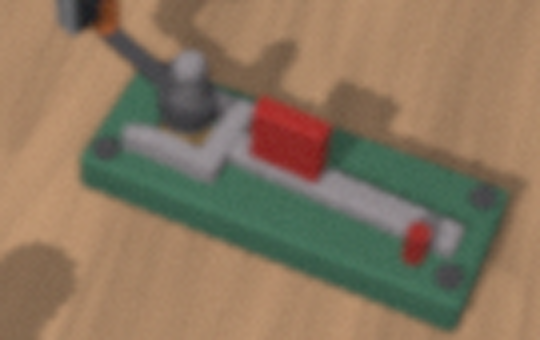

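The side crop shows the handle's left edge close to the pin at crop (418,243), and the spanner still on the nut. From here I'll use small steps.

Request:
servo_tool(moves=[[[-1.3,0.3,0,0,0,1,0],[0,0,0,0,0,0,0]]])

```text
time: 17.12
tool_pos: [0.6489, -0.0144, 0.0866]
tool_rot: [-0.001, 0.883, 0.47, 0.001]
contact_force: [1.1, 8.1, 0.2]
gripper_width: -0.003
grasp_force: 3.6
```

```bash
python3 -c "
from h import *
chk();avg()"
```

```text
tool phi -33.94  radial mm 76.1 behind mm 20.6  z 0.0866 F push 7.3 rad -3.6 z 0.2
avg push 6.93 [7.3 6.3 7.3 6.9]
```

Request:
servo_tool(moves=[[[-1.3,0.2,0,0,0,1,0],[-0.7,0.1,0,0,0,0.5,0]]])

```text
time: 17.52
tool_pos: [0.6484, -0.0157, 0.0868]
tool_rot: [-0.001, 0.889, 0.458, 0.002]
contact_force: [3.1, 9.0, -1.1]
gripper_width: 0.003
grasp_force: 4.6
```

```bash
python3 -c "
from h import *
chk();avg()"
```

```text
tool phi -35.45  radial mm 76.0 behind mm 21.3  z 0.0868 F push 9.1 rad -2.7 z -1.1
avg push 8.80 [9.1 8.3 9.1 8.7]
```

Climbing: 2 mm gave about +1.9 N.

Request:
servo_tool(moves=[[[-1.3,0.2,0,0,0,0.5,0],[-0.7,0.1,0,0,0,0,0]]])

```text
time: 17.92
tool_pos: [0.6478, -0.0171, 0.0869]
tool_rot: [-0.002, 0.891, 0.455, 0.002]
contact_force: [3.4, 10.3, -1.5]
gripper_width: -0.004
grasp_force: 5.4
```

```bash
python3 -c "
from h import *
chk();avg()"
```

```text
tool phi -35.93  radial mm 76.0 behind mm 20.4  z 0.0869 F push 10.3 rad -3.3 z -1.5
avg push 10.45 [10.3  9.8 10.5 11.1]
```

Request:
servo_tool(moves=[[[-1.0,0.1,0,0,0,0.5,0],[-0.6,0.1,0,0,0,0,0]]])

```text
time: 18.32
tool_pos: [0.6473, -0.0181, 0.087]
tool_rot: [-0.002, 0.893, 0.451, 0.003]
contact_force: [4.9, 12.3, -1.5]
gripper_width: -0.004
grasp_force: 6.2
```

```bash
python3 -c "
from h import *
chk();avg()"
```

```text
tool phi -36.43  radial mm 76.1 behind mm 20.0  z 0.0870 F push 12.8 rad -3.3 z -1.5
avg push 12.22 [12.8 11.8 12.  12.2]
```

Request:
servo_tool(moves=[[[-0.8,0.1,0,0,0,0.3,0],[-0.7,0,0,0,0,0,0],[0,0,0,0,0,0,0],[0,0,0,0,0,0,0]]])

```text
time: 18.98
tool_pos: [0.6468, -0.019, 0.0871]
tool_rot: [-0.002, 0.894, 0.448, 0.003]
contact_force: [4.7, 12.8, -1.2]
gripper_width: 0.001
grasp_force: 6.6
```

```bash
python3 -c "
from h import *
chk();avg()"
```

```text
tool phi -36.73  radial mm 76.1 behind mm 19.4  z 0.0871 F push 13.1 rad -3.9 z -1.2
avg push 13.40 [13.1 13.6 13.2 13.7]
```

Request:
servo_tool(moves=[[[-0.8,0,0,0,0,0.2,0],[0,0,0,0,0,0,0],[0,0,0,0,0,0,0],[0,0,0,0,0,0,0]]])

```text
time: 19.62
tool_pos: [0.6464, -0.0195, 0.0872]
tool_rot: [-0.002, 0.895, 0.447, 0.004]
contact_force: [5.5, 13.0, -1.4]
gripper_width: -0.0
grasp_force: 6.8
```

```bash
python3 -c "
from h import *
chk();avg()"
```

```text
tool phi -36.92  radial mm 76.1 behind mm 19.0  z 0.0872 F push 13.7 rad -3.4 z -1.4
avg push 13.87 [13.7 13.8 13.2 14.8]
```

Request:
servo_tool(moves=[[[-0.4,0,0,0,0,0,0],[0,0,0,0,0,0,0],[0,0,0,0,0,0,0],[2,0,0,0,0,0,0],[4,0,0,0,0,0,0],[10,0,0,0,0,0,0],[15,0,0,0,0,0,0],[0,0,-30,0,0,0,0],[0,0,-40,0,0,0,0],[0,0,-40,0,0,0,0],[0,0,0,0,0,0,0],[0,0,0,0,0,0,0]]])

```text
time: 21.28
tool_pos: [0.6631, 0.0015, 0.1961]
tool_rot: [-0.0, 0.895, 0.447, -0.0]
contact_force: [-0.4, -0.4, -0.5]
gripper_width: -0.003
grasp_force: 0.0
```

```bash
python3 -c "
from h import *
f=grab('side','s7.png');print(manip.state()['contact_force'])
A=cv2.resize(f['image'][200:285,240:375],None,fx=5,fy=5,interpolation=cv2.INTER_CUBIC)
cv2.imwrite('pics/s7c.png',A)"
```

```text
[-0.80096562  0.09286534 -0.04533281]
```

View pics/s7c.png

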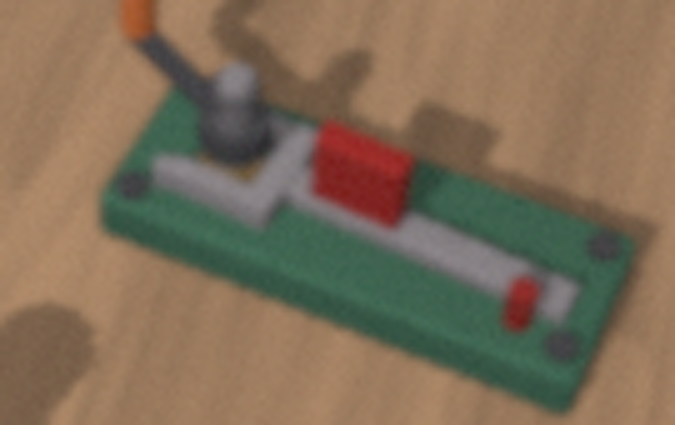

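The spanner lies flat on the nut with its handle against the pin's right side at crop (522,295), and the arm is clear. Handing in.

```bash
python3 -c "
from plant import manip
print(manip.job_done())"
```

```text
the job is handed in; nothing more can be done
None
```

I handed the job in at about 21 s of the 72 s limit: the spanner is flat and home on the nut with its handle against the right side of the brace pin, the jam nut was pushed to about 14 N and let go, and the verdict was not returned to me.

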